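# Roll a jar up the labelling gutter

### The job

Push the jar that lies in the wooden gutter slowly up the slope with the fingertips, over the thin steel rod, until it sits in the seat against the stop at the upper end and does not roll back. Only push it: do not lift or carry it, and leave the standing jar, the stamp and the brush where they are. Finish with the gripper clear of everything.

Things in the scene. Friction and masses are not known exactly. Their poses are not given: they have to be found in the camera images.
- gutter: Fixed open wooden gutter, placed and turned anew each time. Origin on the bench under mid-width; z up, x UPHILL towards the stop (within 30 degrees of world +y), y across. Along x, mm: low end fence -202 to -190, level bed to -40, slope to 70, seat to 122.5, stop block to 150. Channel 96 wide between 12 mm side rails; rails stand 18 above the floor beside them, the fence 18 above the bed.
- slope_foot (a point): Floor point, mid-width, where the level bed ends and the slope begins: 40 mm downhill of the gutter's origin, 30 mm above the bench like the whole bed. From here the floor rises evenly 18 mm over 110 mm (9.3 degrees) to the seat's floor at 48 mm. Axes as the gutter's.
- rod (a point): Top of the steel rod (10 mm diameter, 94 long) let into the floor across the gutter at the head of the slope, 72 mm uphill of the gutter's origin; it stands 3.5 mm proud of the floor, its top 51.5 mm above the bench. Axes as the gutter's.
- stop (a point): Upper edge, mid-width, of the upright stop block's downhill face, 122.5 mm uphill of the gutter's origin, 88 mm above the bench; the seat's level floor (48 mm above the bench) lies between rod and stop. Axes as the gutter's.
- seat (a point): Where the jar's centre lies when home: 88.8 mm uphill of the gutter's origin, mid-width, 81 mm above the bench. Axes as the gutter's. The seat leaves the jar under 2 mm of play between rod and stop.
- jar: Closed jar of smooth glass (friction about 0.3) lying across the gutter: cylinder 66 mm in diameter, 88 long, 0.25 to 0.5 kg. Origin mid-cylinder on its axis; y is that axis, lid to +y; x, z turn as it rolls. Starts at rest on the bed, centre 63 mm above the bench, 75 to 135 mm downhill of the gutter's origin. Rolls back from the slope if let go; past the rod it drops into the seat and stays.
- standing_jar: Bystander: an equal jar standing upright on the bench beyond the upper end of the gutter, 66 mm across, 88 mm tall, origin under its middle.
- stamp: Bystander: small turned wooden hand stamp standing on the bench beside the gutter, on its -y side, 48 mm across the foot, 72 mm tall, origin under its middle.
- brush: Bystander: brush lying flat on the bench beside the gutter, on its +y side; 200 mm long along its own x, 42 wide, 20 high; origin under its middle.
Not all that is in view belongs to the job. What is shaped like the jar but turquoise is not meant.

How it is judged:
By the outcome, as a careful person would: the job done as asked, in the order asked, and still so for the second after the job is handed in, with the robot touching nothing.
It also fails if it takes over 40 s, if anything falls off the work surface, if the arm or the gripper's body presses on something with over 40 N, if the wrist force passes 120 N, or if a joint passes its speed limit or range.

### The arm

A 6-joint arm with a two-finger parallel gripper is mounted at the origin on the work surface. World frame = base frame: x ahead of the robot, y to its left, z up, the work surface at z = 0. Lengths are in m, angles in rad, forces in N, time in s.
With the tool pointing down it reaches from about 0.325 to 0.775 m from the base axis. Payload 5.5 kg.
Tool frame: the origin (TCP) lies at the very end of the fingers, on their centre line; the grasp point (between the pads) lies 19 mm behind it (ctrl.pinch_z is the distance from the TCP to the grasp point, in m); z points along the fingers, y is the line along which they close (so a half turn about z gives the same grasp; the last joint's range is limited). The gripper opens to 88 mm and grips with 3 to 60 N. Pads are 20 mm wide; open, the fingers measure 115 mm over their backs; the gripper's body (75 mm by 178 mm) begins 61 mm behind the grasp point.
Start: joints at [-1.184, 0.091, 1.231, -0, 1.82, -0.057], TCP at [0.258, -0.542, 0.223] pointing down, gripper open.
Joint ranges: [-2.87, 2.87], [-0.86, 2.18], [0.17, 2.46], [-1.51, 4.65], [0.06, 2.69], [-2.65, 2.65]. Speed limits (rad/s): [2.57, 2.57, 3.01, 3.14, 3.14, 3.14].

### API

Orientations are given as a unit quaternion [x, y, z, w].
In Python, from cell import ctrl, viewer, hand_in gives the robot as it stands. The module is installed in compiled form; this text tells all that it offers.
- The arm moves only by the tool play_rows, never from a script. Its argument "steps" is a list of rows, each a list of 7 numbers: the shift along the tool's x, y, z in mm, then the turn, a rotation vector about the tool's x, y, z in rad, then the finger opening in mm, from 0 to 87.8. A call has 1 to 5 rows; each row is the pose to reach, as a shift and turn from the pose commanded when the call began, along the tool's axes at that moment; what a row does not reach only later rows make up. A row lasts 1/10 s, in which the tool goes at most 50 mm and 8.59 degrees, less where a joint would pass 70% of its speed; a pose out of reach is approached as far as the arm can. A call with a gripper value outside its range is refused whole. The fingers move at their own pace and stop on an object; "squeeze" is the grip in N (left out, the last holds). Time passes only in rows, so rows that repeat a pose let the fingers close. It gives the time, the measured TCP pose, the force, the opening and the grip force at its end, in the units of the state.
- ctrl.read_state(): the state, without advancing time (a new reading comes with each control period).
- viewer.grab_frame(name): name is "scene" or "top" or "wrist"; returns the picture (480x640x3 uint8, red, green, blue); there is no depth.
- viewer.camera_params(name): a dict with "vfov" (degrees; the focal length in pixels is half the picture's height over the tangent of half this angle, whatever the lens; pixels are square), "cx", "cy" (the principal point, pixels), "R" (3x3) and "t" (3): a world point X has camera coordinates R X + t. Camera axes: x right, y down, z forward; pixel columns grow to the right and rows downward; lengths in m; the calibration is good to about 2 mm. A picture is of the moment at which its call begins: read the wrist's pose just before it. camera_params takes no time and is no camera call; for the wrist camera it gives the pose at the moment of the call.
- hand_in(): hands the job in; it is judged then, once.
The state is a dict: "t": time; "q": joint angles; "joint_velocities": joint speeds; "effort": joint torques, N m; "tcp_pos": TCP position; "tool_rot": TCP orientation; "contact_force": force on the tool from outside, world axes, zero at the start; "torque": the same for the moment, N m; "grip_width": finger opening in m; "grip_force": force on a finger pad.
Only numpy, scipy, OpenCV 4.12 (cv2) and the standard library are available. Lean on these libraries where they do the work, as an engineer would, in place of code of your own. Each camera call takes 0.05 s, during which the arm holds its last target. There are 200 camera calls.

## Working session

There is one attempt and no reset: what is moved stays moved. The work goes in short steps, Python scripts to look and compute and a tool call to move; the robot and the scene stay as the last step left them, time stands still between calls to the robot, and variables do not carry over. Pictures are saved under pics/ and viewed, at most 10 in all, crops included, and the job is handed in when it is done.

Besides the shell and the picture viewer there is one more tool, called after "Emit:" in YAML: its name, and indented under it one key for each argument. play_rows: Moves the arm, as the interface text tells. Its arguments: {"type":"object","properties":{"steps":{"type":"array","items":{"type":"array","items":{"type":"number"}}},"squeeze":{"type":"number"}},"required":["steps"]}

```bash
mkdir -p pics; python3 - <<'E'
from cell import ctrl, viewer
import cv2, numpy as np
for n in ("top","scene"):
    cv2.imwrite(f"pics/{n}0.png",viewer.grab_frame(n)[:,:,::-1])
    p=viewer.camera_params(n); print(n,p)
s=ctrl.read_state(); print(s)
E
```

```text
top {'vfov': 53.22615076581416, 'cx': 320.5133020112511, 'cy': 243.73834849284822, 'R': array([[ 0.17170605, -0.98514686, -0.00164091],
       [-0.96365606, -0.16761382, -0.20802068],
       [ 0.20465588,  0.03729968, -0.97812305]]), 't': array([-0.053466  ,  0.57273885,  0.79335818])}
scene {'vfov': 45.78057772335558, 'cx': 316.05127852758073, 'cy': 239.45497390037778, 'R': array([[-0.84556097,  0.53378154,  0.01019343],
       [ 0.37787349,  0.61185736, -0.69486848],
       [-0.37714489, -0.58370184, -0.71906459]]), 't': array([ 0.46685753, -0.17995892,  1.50005762])}
{'t': 0.1, 'q': array([-1.18366734e+00,  9.18044173e-02,  1.23174980e+00, -9.17165799e-06,
        1.81978092e+00, -5.67188319e-02]), 'joint_velocities': array([ 1.41213852e-04, -2.06230959e-03, -2.03779404e-03, -8.06104599e-05,
        1.90732061e-03,  3.90206665e-04]), 'effort': array([ 2.63185211e-03, -4.47856915e+01, -4.07569957e+01,  7.00183259e-02,
        2.83900020e-02, -9.00795521e-05]), 'tcp_pos': array([ 0.25753951, -0.541634  ,  0.22161631]), 'tool_rot': array([ 9.75475667e-01,  2.20105576e-01, -1.47663937e-04, -8.58644411e-04]), 'contact_force': array([-0.30013058, -0.60825684,  0.69970918]), 'torque': array([-0.02959371,  0.00205566, -0.00597878]), 'grip_force': 0.0, 'grip_width': 0.08778674885251476}
```

View pics/top0.png

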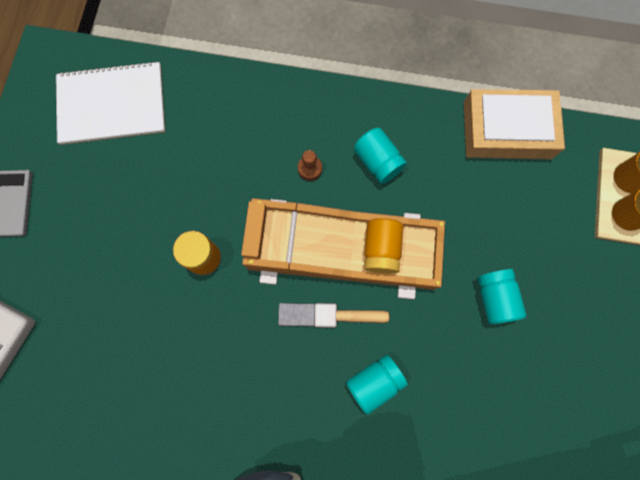

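View pics/scene0.png

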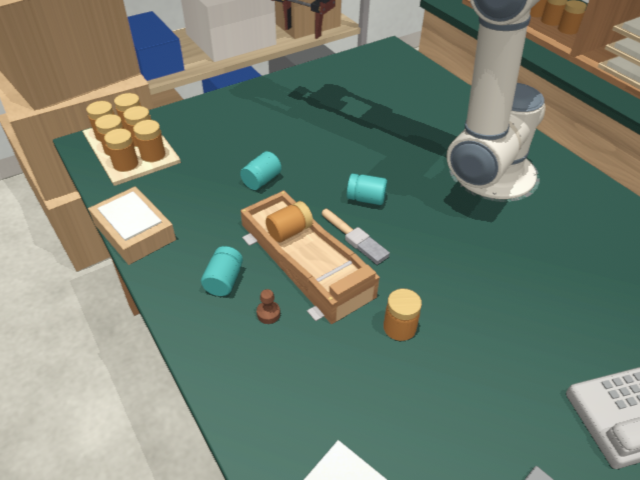

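The top view shows the gutter running from its stop at left (255,230) to its fence at right (438,255), with the rod at u≈292. The jar is at (384,245) with its lid downwards, i.e. nearer the robot. The scene view agrees. The stamp is at (310,165), the brush at (335,315) and the standing jar at (197,255).

```bash
python3 - <<'E'
import cv2
a=cv2.imread("pics/top0.png")[190:300,235:455]
cv2.imwrite("pics/crop0.png",cv2.resize(a,(792,396),interpolation=cv2.INTER_CUBIC))
E
```

```text
(no output)
```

View pics/crop0.png

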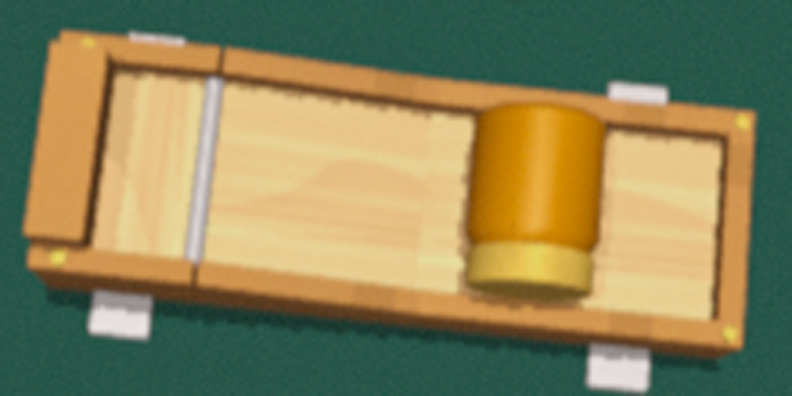

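The crop (3.6×) shows the rod ends at (214,78) and (194,260). The stop's face edge runs (110,50)–(84,243), and the fence's outer corners are (755,112) and (742,350), inner (724,137) and (713,320). The jar spans x 470–605 and y 102–297.

```bash
cat > h.py <<'E'
import numpy as np
from cell import ctrl, viewer
from scipy.spatial.transform import Rotation as Ro
def cast(n,uv,z):
    p=viewer.camera_params(n); f=240/np.tan(np.radians(p["vfov"])/2)
    d=p["R"].T@np.array([(uv[0]-p["cx"])/f,(uv[1]-p["cy"])/f,1]); c=-p["R"].T@p["t"]
    return c+d*(z-c[2])/d[2]
def proj(n,X):
    p=viewer.camera_params(n); f=240/np.tan(np.radians(p["vfov"])/2)
    q=p["R"]@X+p["t"]; return np.array([p["cx"]+f*q[0]/q[2],p["cy"]+f*q[1]/q[2]])
E
python3 - <<'E'
from h import *
C=lambda u,v,z:cast("top",(235+(u+.5)/3.6-.5,190+(v+.5)/3.6-.5),z)
# px,py,z, gx, gy
L=[(214,78,.0515,.072,-.047),(194,260,.0515,.072,.047),(755,112,.048,-.202,-.06),(742,350,.048,-.202,.06),(724,137,.048,-.19,-.048),(713,320,.048,-.19,.048)]
W=np.array([C(*l[:3])[:2] for l in L]); G=np.array([l[3:] for l in L])
w=W@[1,1j]; g=G@[1,1j]
k=np.vdot(g-g.mean(),w-w.mean()); yaw=np.angle(k); o=w.mean()-g.mean()*np.exp(1j*yaw)
print("scale",abs(k)/np.vdot(g-g.mean(),g-g.mean()).real,"origin",o,"yaw",np.degrees(yaw))
print("res mm",np.round((w-o-g*np.exp(1j*yaw))*1e3,1))
loc=lambda P:(P[:2]@[1,1j]-o)*np.exp(-1j*yaw)*1e3
print("stop",[np.round(loc(C(*a,.088)),1) for a in((110,50),(84,243))])
for a in ((537,102),(530,297),(470,200),(605,200)): print("jar",np.round(loc(C(*a,.063)),1))
s=ctrl.read_state()
print("tcp local",np.round(loc(s["tcp_pos"]),1),Ro.from_quat(s["tool_rot"]).as_matrix().round(3))
p=viewer.camera_params("top");c=-p["R"].T@p["t"];print("cam local",np.round(loc(c),0),c)
E
```

```text
scale 0.9958921886383557 origin (0.5837495050566149+0.029230883571182753j) yaw 93.45948698754792
res mm [ 0.3-0.1j  0.4-1.8j  1.2-0.6j -0.6-1.4j -1.8+2.j   0.5+1.8j]
stop [np.complex128(120.7-45.6j), np.complex128(120+50.5j)]
jar (-90.8-49.8j)
jar (-95.7+48.5j)
jar (-62.2+3.7j)
jar (-128.3-3.7j)
tcp local (-550.1+360.1j) [[ 0.903  0.429 -0.001]
 [ 0.429 -0.903  0.002]
 [ 0.    -0.002 -1.   ]]
cam local (-4+186j) [0.39873828 0.01373508 0.89505572]
```

```bash
cat >> h.py <<'E'
O=np.array([.5837,.0292]); YAW=np.radians(93.46)
def goto(x,y,z):
    """tool-frame shift (mm) and turn to gutter-local x,y and world z (mm), tool down, tool x uphill"""
    s=ctrl.read_state(); c,n=np.cos(YAW),np.sin(YAW); A=np.array([[c,-n],[n,c]])
    R=Ro.from_quat(s["tool_rot"]); T=np.r_[O+A@np.array([x,y])/1e3,z/1e3]
    Rt=Ro.from_matrix(np.array([[c,n,0],[n,-c,0],[0,0,-1]]))
    print("shift",(R.inv().apply(T-s["tcp_pos"])*1e3).round(1),"turn",(R.inv()*Rt).as_rotvec().round(3),
     "local",(A.T@(s["tcp_pos"][:2]-O)*1e3).round(1),"z",s["tcp_pos"][2].round(4),"F",s["contact_force"].round(1),"w",s["grip_width"],"t",s["t"])
E
```

Emit:
play_rows:
  steps:
    - [45, -21, 0, 0, 0, -0.14, 45]
    - [90, -43, 0, 0, 0, -0.28, 45]
    - [135, -64, 0, 0, 0, -0.42, 45]
    - [180, -86, 0, 0, 0, -0.56, 45]
    - [225, -107, 0, 0, 0, -0.7, 45]

```text
t: 0.6
tcp_pos: [0.4156, -0.3468, 0.2222]
tool_rot: [0.839, 0.544, -0.0, -0.0]
contact_force: [0.1, -0.4, 0.0]
grip_width: 0.0514
grip_force: 0.0
```

```bash
python3 -c "
from h import *
goto(-158,0,150)"
```

```text
shift [271.9  72.8  72.2] turn [-0.    -0.    -0.482] local [-365.2  190.5] z 0.2222 F [ 0.1 -0.4  0. ] w 0.05141946302623937 t 0.6
```

Emit:
play_rows:
  steps:
    - [45, 12, 0, 0, 0, -0.1, 45]
    - [90, 24, 0, 0, 0, -0.2, 45]
    - [135, 36, 10, 0, 0, -0.3, 45]
    - [180, 48, 20, 0, 0, -0.4, 45]
    - [225, 60, 30, 0, 0, -0.48, 45]

```text
t: 1.1
tcp_pos: [0.5635, -0.1669, 0.1919]
tool_rot: [0.687, 0.727, -0.0, -0.0]
contact_force: [-0.3, -0.1, 0.7]
grip_width: 0.0451
grip_force: 0.0
```

```bash
python3 -c "
from h import *
goto(-158,0,130)"
```

```text
shift [36.7 31.9 61.9] turn [-0.    -0.    -0.003] local [-194.6   32. ] z 0.1919 F [-0.3 -0.1  0.7] w 0.04508768553119205 t 1.1
```

Emit:
play_rows:
  steps:
    - [12, 11, 20, 0, 0, -0.003, 45]
    - [24, 22, 40, 0, 0, -0.003, 45]
    - [37, 32, 62, 0, 0, -0.003, 45]
    - [37, 32, 62, 0, 0, -0.003, 45]
    - [37, 32, 62, 0, 0, -0.003, 45]

```text
t: 1.6
tcp_pos: [0.5922, -0.1301, 0.1302]
tool_rot: [0.687, 0.727, -0.001, -0.001]
contact_force: [0.2, -0.8, 0.0]
grip_width: 0.0448
grip_force: 0.0
```

```bash
python3 -c "
from h import *
import cv2
goto(-158,0,46)
a=viewer.grab_frame('top')[:,:,::-1][150:330,200:480]
b=viewer.grab_frame('wrist')[:,:,::-1]
a=cv2.resize(a,(560,360));b=cv2.resize(b,(240,180))
o=np.zeros((360,800,3),np.uint8);o[:,:560]=a;o[:180,560:]=b
cv2.imwrite('pics/a1.png',o)"
```

```text
shift [ 1.5  1.3 84.2] turn [-0.002 -0.    -0.004] local [-159.5    1.1] z 0.1302 F [ 0.2 -0.8  0. ] w 0.04482817787084789 t 1.6
```

View pics/a1.png

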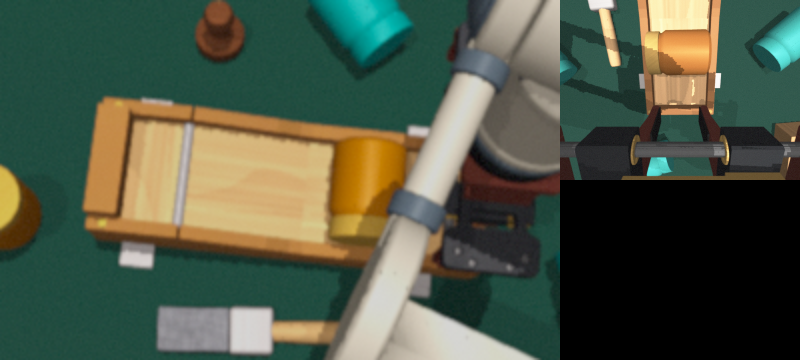

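The fingers are in line with the channel, downhill of the jar: in the wrist inset both fingers are centred at about u=681 and the gutter at about 683. Next I lower them behind the jar.

Emit:
play_rows:
  steps:
    - [1, 1, 20, 0, 0, -0.004, 45]
    - [1, 1, 40, 0, 0, -0.004, 45]
    - [1, 1, 60, 0, 0, -0.004, 45]
    - [1, 1, 75, 0, 0, -0.004, 45]
    - [1, 1, 84, 0, 0, -0.004, 45]

```text
t: 2.2
tcp_pos: [0.5934, -0.1297, 0.0463]
tool_rot: [0.686, 0.728, -0.0, 0.0]
contact_force: [-0.7, -0.1, -0.2]
grip_width: 0.0449
grip_force: 0.0
```

Emit:
play_rows:
  steps:
    - [3, 0, 0, 0, 0, 0, 45]
    - [6, 0, 0, 0, 0, 0, 45]
    - [10, 0, 0, 0, 0, 0, 45]
    - [14, 0, 0, 0, 0, 0, 45]
    - [17, 0, 0, 0, 0, 0, 45]

```text
t: 2.7
tcp_pos: [0.5929, -0.1115, 0.0474]
tool_rot: [0.685, 0.728, 0.0, 0.0]
contact_force: [-0.1, 0.9, 0.4]
grip_width: 0.0448
grip_force: 0.0
```

```bash
python3 -c "
from h import *
goto(-90,0,46)"
```

```text
shift [51.  -0.7  1.4] turn [0.001 0.    0.   ] local [-141.    -0.7] z 0.0474 F [-0.1  0.9  0.4] w 0.04484240381781634 t 2.7
```

Emit:
play_rows:
  steps:
    - [3, 0, 1, 0, 0, 0, 45]
    - [6, 0, 1, 0, 0, 0, 45]
    - [9, 0, 1, 0, 0, 0, 45]
    - [12, 0, 1, 0, 0, 0, 45]
    - [16, 0, 1, 0, 0, 0, 45]

```text
t: 3.2
tcp_pos: [0.5916, -0.0959, 0.0456]
tool_rot: [0.686, 0.728, -0.0, 0.0]
contact_force: [0.0, -0.3, 0.9]
grip_width: 0.0452
grip_force: 0.1
```

Emit:
play_rows:
  steps:
    - [4, 0, 0, 0, 0, 0, 45]
    - [8, 0, 0, 0, 0, 0, 45]
    - [12, 0, 0, 0, 0, 0, 45]
    - [16, 0, 0, 0, 0, 0, 45]
    - [20, 0, 0, 0, 0, 0, 45]

```text
t: 3.7
tcp_pos: [0.5904, -0.0757, 0.0456]
tool_rot: [0.686, 0.728, -0.0, -0.0]
contact_force: [-0.3, -0.8, 0.3]
grip_width: 0.045
grip_force: 0.1
```

Emit:
play_rows:
  steps:
    - [4, 0, 0, 0, 0, 0, 45]
    - [8, 0, 0, 0, 0, 0, 45]
    - [12, 0, 0, 0, 0, 0, 45]
    - [16, 0, 0, 0, 0, 0, 45]
    - [20, 0, 0, 0, 0, 0, 45]

```text
t: 4.2
tcp_pos: [0.5892, -0.0559, 0.0457]
tool_rot: [0.686, 0.728, -0.0, 0.0]
contact_force: [-0.3, -1.9, 1.6]
grip_width: 0.0453
grip_force: 1.0
```

```bash
python3 -c "
from h import *
import cv2
goto(-60,0,50)
a=viewer.grab_frame('top')[:,:,::-1][150:330,200:480]
b=viewer.grab_frame('wrist')[:,:,::-1]
a=cv2.resize(a,(480,308));b=cv2.resize(b,(320,240))
o=np.zeros((308,800,3),np.uint8);o[:,:480]=a;o[:240,480:]=b
cv2.imwrite('pics/a2.png',o)"
```

```text
shift [25.3 -0.4 -4.3] turn [ 0.  0. -0.] local [-85.3  -0.4] z 0.0457 F [-0.3 -1.9  1.6] w 0.04525736295750685 t 4.2
```

View pics/a2.png

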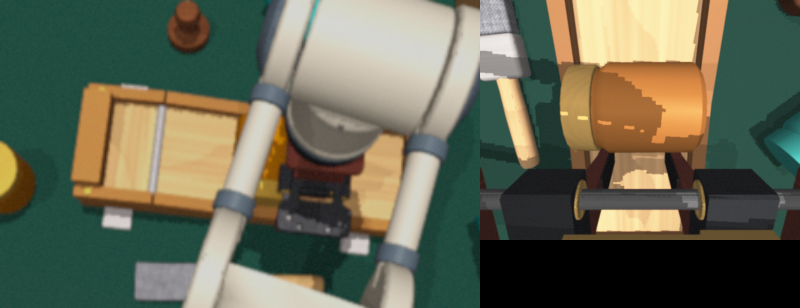

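The jar lies straight across the fingertips at the foot of the slope (wrist view, about (635,108) in the montage). I keep pushing, now rising with the slope.

Emit:
play_rows:
  steps:
    - [4, 0, -0.6, 0, 0, 0, 45]
    - [8, 0, -1.3, 0, 0, 0, 45]
    - [12, 0, -2, 0, 0, 0, 45]
    - [16, 0, -2.6, 0, 0, 0, 45]
    - [20, 0, -3.3, 0, 0, 0, 45]

```text
t: 4.8
tcp_pos: [0.5881, -0.0359, 0.0491]
tool_rot: [0.686, 0.728, 0.0, 0.0]
contact_force: [-0.0, -1.5, 1.7]
grip_width: 0.0449
grip_force: 1.1
```

Emit:
play_rows:
  steps:
    - [4, 0, -0.6, 0, 0, 0, 45]
    - [8, 0, -1.3, 0, 0, 0, 45]
    - [12, 0, -2, 0, 0, 0, 45]
    - [16, 0, -2.6, 0, 0, 0, 45]
    - [20, 0, -3.3, 0, 0, 0, 45]

```text
t: 5.3
tcp_pos: [0.5868, -0.0159, 0.0523]
tool_rot: [0.686, 0.728, -0.0, 0.0]
contact_force: [0.1, -2.3, 1.0]
grip_width: 0.0447
grip_force: 1.1
```

Emit:
play_rows:
  steps:
    - [4, 0, -0.6, 0, 0, 0, 45]
    - [8, 0, -1.3, 0, 0, 0, 45]
    - [12, 0, -2, 0, 0, 0, 45]
    - [16, 0, -2.6, 0, 0, 0, 45]
    - [20, 0, -3.3, 0, 0, 0, 45]

```text
t: 5.8
tcp_pos: [0.5856, 0.0041, 0.0555]
tool_rot: [0.686, 0.728, -0.0, -0.0]
contact_force: [-0.3, -1.4, 1.2]
grip_width: 0.0446
grip_force: 1.1
```

Emit:
play_rows:
  steps:
    - [4, 0, -0.6, 0, 0, 0, 45]
    - [8, 0, -1.3, 0, 0, 0, 45]
    - [12, 0, -2, 0, 0, 0, 45]
    - [16, 0, -2.6, 0, 0, 0, 45]
    - [20, 0, -3.3, 0, 0, 0, 45]

```text
t: 6.3
tcp_pos: [0.5844, 0.0241, 0.0589]
tool_rot: [0.686, 0.728, -0.0, -0.0]
contact_force: [-0.4, -2.5, 0.9]
grip_width: 0.0444
grip_force: 1.1
```

```bash
python3 -c "
from h import *
goto(35,0,65)"
```

```text
shift [40.2 -0.4 -6.1] turn [-0.  0. -0.] local [-5.2 -0.4] z 0.0589 F [-0.4 -2.5  0.9] w 0.04444752776796701 t 6.3
```

Emit:
play_rows:
  steps:
    - [3, 0, -0.6, 0, 0, 0, 45]
    - [6, 0, -1.2, 0, 0, 0, 45]
    - [9, 0, -1.8, 0, 0, 0, 45]
    - [12, 0, -2.4, 0, 0, 0, 45]
    - [15, 0, -3, 0, 0, 0, 45]

```text
t: 6.8
tcp_pos: [0.5837, 0.0377, 0.0622]
tool_rot: [0.686, 0.728, -0.001, 0.001]
contact_force: [-1.0, -11.1, 4.8]
grip_width: 0.0452
grip_force: 5.4
```

Emit:
play_rows:
  steps:
    - [2, 0, -0.6, 0, 0, 0, 45]
    - [4, 0, -1.2, 0, 0, 0, 45]
    - [6, 0, -1.8, 0, 0, 0, 45]
    - [8, 0, -2.4, 0, 0, 0, 45]
    - [10, 0, -3, 0, 0, 0, 45]

```text
t: 7.3
tcp_pos: [0.5835, 0.0474, 0.0658]
tool_rot: [0.686, 0.728, -0.0, 0.001]
contact_force: [0.2, -4.7, 1.4]
grip_width: 0.0448
grip_force: 2.3
```

Emit:
play_rows:
  steps:
    - [2, 0, 0, 0, 0, 0, 45]
    - [4, 0, 0, 0, 0, 0, 45]
    - [6, 0, 0, 0, 0, 0, 45]
    - [8, 0, 0, 0, 0, 0, 45]
    - [10, 0, 0, 0, 0, 0, 45]

```text
t: 7.8
tcp_pos: [0.582, 0.0594, 0.0644]
tool_rot: [0.685, 0.728, -0.0, -0.001]
contact_force: [0.9, -0.7, 0.0]
grip_width: 0.0452
grip_force: 0.0
```

```bash
python3 -c "
from h import *
import cv2
goto(45,0,66)
a=viewer.grab_frame('scene')[:,:,::-1][170:350,220:460]
b=viewer.grab_frame('wrist')[:,:,::-1]
a=cv2.resize(a,(480,360));b=cv2.resize(b,(320,240))
o=np.zeros((360,800,3),np.uint8);o[:,:480]=a;o[:240,480:]=b
cv2.imwrite('pics/a3.png',o)"
```

```text
shift [14.7 -0.2 -1.6] turn [-0.001 -0.001  0.   ] local [30.3 -0.2] z 0.0644 F [ 0.9 -0.7  0. ] w 0.045187603652166244 t 7.8
```

View pics/a3.png

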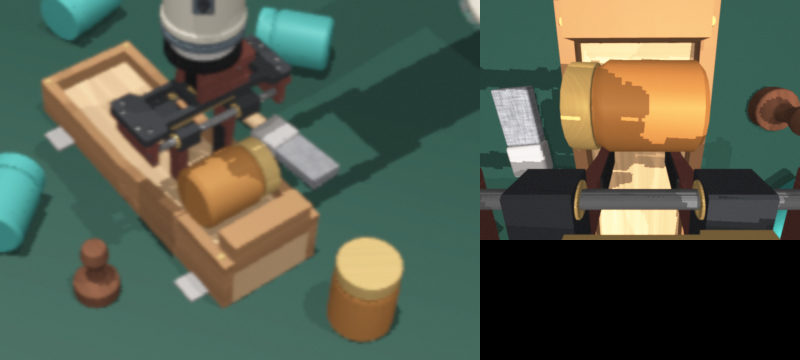

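The force peaked at 11 N on the rod and has fallen to zero, so the jar has crested and is at or near the seat (montage ~(230,182)). I follow gently by 12 mm more to make sure.

Emit:
play_rows:
  steps:
    - [2, 0, 0, 0, 0, 0, 45]
    - [4, 0, 0, 0, 0, 0, 45]
    - [6, 0, 0, 0, 0, 0, 45]
    - [8, 0, 0, 0, 0, 0, 45]
    - [8, 0, 0, 0, 0, 0, 45]

```text
t: 8.4
tcp_pos: [0.5819, 0.0669, 0.0649]
tool_rot: [0.685, 0.728, 0.0, -0.0]
contact_force: [0.1, 0.7, -0.7]
grip_width: 0.0449
grip_force: 0.0
```

Emit:
play_rows:
  steps:
    - [1, 0, 0, 0, 0, 0, 45]
    - [2, 0, 0, 0, 0, 0, 45]
    - [3, 0, 0, 0, 0, 0, 45]
    - [4, 0, 0, 0, 0, 0, 45]
    - [4, 0, 0, 0, 0, 0, 45]

```text
t: 8.9
tcp_pos: [0.5816, 0.0708, 0.0648]
tool_rot: [0.686, 0.728, 0.0, -0.0]
contact_force: [-0.0, -0.4, -0.6]
grip_width: 0.0454
grip_force: 0.0
```

No contact up to x≈42 mm, so the jar has dropped home. Next I back off and rise.

Emit:
play_rows:
  steps:
    - [-5, 0, 0, 0, 0, 0, 45]
    - [-12, 0, 0, 0, 0, 0, 45]
    - [-20, 0, -5, 0, 0, 0, 45]
    - [-25, 0, -30, 0, 0, 0, 45]
    - [-25, 0, -70, 0, 0, 0, 45]

```text
t: 9.4
tcp_pos: [0.5815, 0.0442, 0.1326]
tool_rot: [0.686, 0.728, -0.002, -0.002]
contact_force: [-0.2, 0.3, -0.1]
grip_width: 0.0449
grip_force: 0.0
```

Emit:
play_rows:
  steps:
    - [-40, 0, -40, 0, 0, 0, 45]
    - [-85, 0, -60, 0, 0, 0, 45]
    - [-130, 0, -60, 0, 0, 0, 45]
    - [-175, 0, -60, 0, 0, 0, 45]
    - [-220, 0, -60, 0, 0, 0, 45]

```text
t: 9.9
tcp_pos: [0.5961, -0.1766, 0.1959]
tool_rot: [0.686, 0.728, 0.0, 0.001]
contact_force: [-0.1, 0.2, 0.2]
grip_width: 0.0449
grip_force: 0.0
```

```bash
python3 -c "
from h import *
import cv2
goto(0,0,66)
a=viewer.grab_frame('top')[:,:,::-1][140:340,170:460]
b=viewer.grab_frame('scene')[:,:,::-1][170:350,220:460]
o=np.zeros((300,800,3),np.uint8);o[:276,:400]=cv2.resize(a,(400,276));o[:,400:]=cv2.resize(b,(400,300))
cv2.imwrite('pics/a4.png',o)
c,n=np.cos(YAW),np.sin(YAW)
for g in (55.8,121.8):
  print(proj('top',np.r_[O+g/1e3*np.array([c,n]),.081]))"
```

```text
shift [206.3  -0.3 129.8] turn [ 0.001  0.001 -0.001] local [-2.062e+02  1.000e-01] z 0.1959 F [-0.1  0.2  0.2] w 0.04485994277582121 t 9.9
[298.97757991 233.66545934]
[261.51863662 229.56605913]
```

View pics/a4.png

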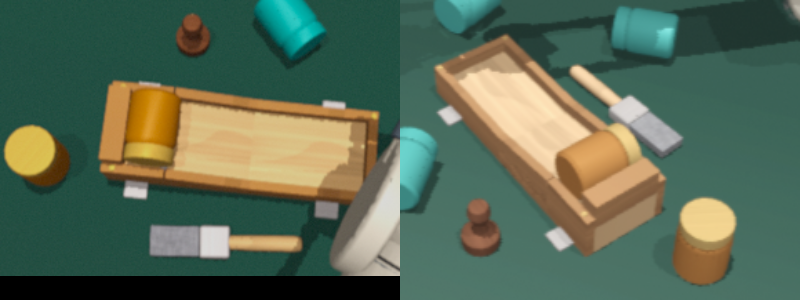

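The jar sits against the stop: its span in the full top picture is u≈262–299, and the home position predicts 261.5–299. The stamp, brush and standing jar are where they were, and the gripper is clear.

```bash
python3 -c "
from cell import hand_in
print(hand_in())"
```

```text
the job is handed in; nothing more can be done
None
```

The jar was pushed up the slope and over the rod and now lies in the seat against the stop, with the gripper clear and the standing jar, stamp and brush where they were; the job is handed in at about 10 s of the 40 s allowed.

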